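# Clear the charging dock and hook the battery pack into it

## Robot

A 6-joint arm with a two-finger parallel gripper is mounted at the origin on the work surface. World frame = base frame: x ahead of the robot, y to its left, z up, the work surface at z = 0. Lengths are in m, angles in rad, forces in N, time in s.
With the tool pointing down it reaches from about 0.3 to 0.875 m from the base axis. Payload 6.4 kg.
Tool frame: the origin (TCP) lies midway between the tips of the shut fingers; the grasp point (between the pads) lies tcp_to_grasp behind it (tcp_to_grasp is the distance from the TCP to the grasp point, in m); z points along the fingers, y is the line along which they close (so a half turn about z gives the same grasp; the last joint's range is limited). The gripper opens to 85 mm and grips with 20 to 120 N. Pads are 22 mm wide; open, the fingers measure 114 mm over their backs; the gripper's body (76 mm by 85 mm) begins 54 mm behind the grasp point. The pads swing forward as they close: fully open they stand 13 mm farther back than shut.
Start: joints at [-1.317, 0.181, 1.607, -0, 1.354, -0.206], TCP at [0.255, -0.515, 0.231] pointing down, gripper open.
Joint ranges: [-2.99, 2.99], [-0.89, 2.07], [0.3, 2.58], [-1.14, 4.28], [0, 2.63], [-3.12, 3.12]. Speed limits (rad/s): [2.57, 2.57, 3.01, 3.14, 3.14, 3.14].

## Interface

Orientations are given as a unit quaternion [w, x, y, z].
In Python, from workcell import * gives the robot as it stands.
- The arm moves only by the shell command python3 -m pendant 'ROWS'. ROWS is JSON, a list of rows, each an object of numbers: "x", "y", "z": the shift along the tool's x, y, z in cm; "wx", "wy", "wz": the turn, a rotation vector about the tool's x, y, z in degrees; "fingers": the finger opening in cm, from 0 to 8.54. A call has 1 to 20 rows; each row shifts and turns the commanded pose from where the row before left it, along the tool's axes as they then stand; what a row does not reach is not made up. A row lasts 1/8 s, in which the tool goes at most 62.5 mm and 10.7 degrees, less where a joint would pass 70% of its speed; a pose out of reach is approached as far as the arm can. A call is refused whole if a number of a shift passes 6.25 or a number of a turn 10.7, either way. A call with a gripper value outside its range is refused whole. The fingers move at their own pace and stop on an object; the grip force is fixed at half the most. Time passes only in rows, so rows that do not move let the fingers close. It gives the time, the measured TCP pose, the force, the opening and the grip force at its end, in the units of the state.
- observe(): the state, without advancing time (a new reading comes with each control period).
- snapshot(name): name is "side" or "top" or "wrist"; returns a dict with "image" (384x512x3 uint8, red, green, blue), "z_map" (384x512 float32, m along the optical axis (not along the pixel's ray), 0 where there is no reading), "mtx" (3x3 intrinsics, pixels), "distortion" ([k1, k2, p1, p2, k3] as OpenCV has them; the pictures are not rectified), "pose" (4x4, takes a point from camera to world coordinates); the wrist camera has in their place "T_tool_cam" (4x4, takes a point from camera to tool coordinates, whose origin is the TCP and whose axes are the flange's). Camera axes: x right, y down, z forward; pixel columns grow to the right and rows downward; lengths in m; the calibration is good to about 2 mm. A picture is of the moment at which its call begins: read the wrist's pose just before it.
- sign_off(): hands the job in; it is judged then, once.
The state is a dict: "time": time; "joints": joint angles; "qvel": joint speeds; "joint_torque": joint torques, N m; "tcp_pos": TCP position; "ee_rot": TCP orientation; "contact_force": force on the tool from outside, world axes, zero at the start; "torque": the same for the moment, N m; "opening": opening from 0.0 (shut) to 1.0 (fully open); "grip_force": force on a finger pad.
Only numpy, scipy, OpenCV 4.12 (cv2) and the standard library are available. Lean on these libraries where they do the work, as an engineer would, in place of code of your own. Each camera call takes 0.05 s, during which the arm holds its last target. There are 200 camera calls.

## Task

Someone left the cone wrench lying across the bicycle battery charging dock: take it off and lay it flat in the wooden tool tray. Then put the long battery pack on the dock the proper way: with its heel raised, hook the toe tongue under the dock's lip, swing it down onto its bed without letting it drop, and press the heel down until the spring catch snaps over it. Leave everything else on the board where it is.

Things in the scene. Friction and masses are not known exactly. Their poses are not given: they have to be found in the camera images.
- dock: Grey and black plastic charging dock, 250 long (x) x 86 wide (y), fixed to the board left or right of the tray, its lip end turned roughly towards the robot. Origin: centre of its underside; +x points to the lip end, z up. (Offsets here and below in mm, each in the frame of its own part.) Catch at the -x end, two cheeks beside it (|y| 19 to 30, x -102 to -88, up to z 30).
- dock_bed (a point): Middle of the dock's flat bed: dock x 0, y 0, z 14; axes as the dock's. Guide rails run along x -80 to 70: inner faces at y +-31, outer +-37, tops at dock z 24. The pack is home with its origin at this point (x +2.5 to -3, y +-3) and its axes parallel to the dock's.
- dock_lip (a point): Middle of the lip's inner lower edge: dock x 93, y 0, z 32. The lip is the roof of a hood over the bed's toe end: it spans dock x 93 to 115, underside 18 above the bed, top at z 37, 58 wide inside; the hood's end wall inside is at dock x 103.5.
- catch (a joint): Hinge of the dock's sprung catch, rad: 0 = upright, at rest; positive = leaning out, away from the pack (stop 0.4). Black lever 28 wide (y), hinge line at dock x -101, z 8, top at z 62. A heel ledge pushed down on its ramp drives it out about 0.25 rad; it springs back to near 0 once the ledge is below the nose. That takes about 8 to 20 N down at the heel: the pack's own weight does not do it.
- catch_nose (a point): Lower tip of the catch's nose, which reaches in over the bed's heel end: dock x -88, y 0, z 36 at rest. From the tip a ramp rises outward to dock x -97, z 62. Over a pack that is home the nose's underside stands 2 above the heel ledge.
- pack: The long battery pack: black, body 170 long (x) x 56 wide (y) x 50 high, 0.6 to 0.9 kg, upright on the board, toe roughly towards the robot. Origin: centre of its underside; +x points to the toe, z up. Full height from x -85 to 50, then 36 high to x 85 under a thin sloping nose cover. Centre of mass near x -3, z 24. Gripped across its 56 mm width near the middle.
- pack_toe (a point): Tip of the pack's toe tongue, middle: pack x 101, y 0, z 8; axes as the pack's. The tongue is 44 wide and 8 thick (z 4 to 12) and runs out from the toe face at x 85. Home: dock x 101, z 22.
- pack_heel (a point): End of the pack's heel ledge, middle: pack x -94, y 0, z 15; axes as the pack's. The ledge is 30 wide and 10 thick (z 10 to 20) and runs out from the heel face at x -85. Home: dock x -94, z 29.
- wrench: Cone wrench, flat bare steel, 161 long x 5 thick, 90 g: handle 16 wide, x -64 to 40, with a round end 26 across (hole) at x -67 and an open-jawed head 34 wide from x 38 to 81. Origin: on the underside, in the handle; +x to the jaw, z up. It starts lying across both dock rails, underside 24 above the board and 10 above the dock's bed, its handle over the bed.
- tray: Low open wooden tray, 210 (x) x 100 (y) x 16 high, empty, fixed to the board between the dock and the pack. Walls and floor 4 thick. Origin: centre of its underside, z up; floor top at z 4.
- tub: Blue plastic valve cap tub with a twist cap, 62 across, 66 high, standing just past the dock's heel end. Origin: centre of its underside. Leave it.
- lube: White lube bottle, 44 across, 115 high, standing just past the pack's heel end. Origin: centre of its underside. Leave it.
- multitool: Flat silver bottle-opener-style multitool, 110 x 32 x 6, far to the left. Origin: underside. Leave it.
- can: Grey degreaser can, 50 across, 150 high, standing between the tray and the robot. Origin: centre of its underside. Leave it.
- stay: Birch block 60 (x) x 90 (y) x 35 with a sprung steel clip that holds a black wire mudguard stay upright, 278 high in all, just past the tray's far end. Origin: centre of its underside. Leave it.
- short_pack: Shorter black battery pack without tongue or ledge, 110 x 56 x 50, far to the left. Origin: centre of its underside. Leave it.
- pedal: Bicycle pedal 95 x 82 x 28, far to the right. Origin: centre of its underside. Leave it.
- patch_box: Flat plastic patch box 85 x 50 x 22, far to the right. Origin: centre of its underside. Leave it.
Not all that is in view belongs to the job. Leave any purple or turquoise look-alike of the wrench alone.

How it is judged:
By the outcome, as a careful person would: the job done as asked, in the order asked, and still so for the second after the job is handed in, with the robot touching nothing.
It also fails if it takes over 61 s, if anything falls off the work surface, if the arm or the gripper's body presses on something with over 40 N, if the wrist force passes 120 N, or if a joint passes its speed limit or range.

## Working session

There is one attempt and no reset: what is moved stays moved. The work goes in short steps, Python scripts to look and compute and a shell command to move; the robot and the scene stay as the last step left them, time stands still between calls to the robot, and variables do not carry over. Pictures are saved under pics/ and viewed, at most 11 in all, crops included, and the job is handed in when it is done.

```bash
ls; mkdir -p pics; cat > h.py <<'E'
import numpy as np, cv2
from workcell import *
from scipy.spatial.transform import Rotation as R
def cam(n):
    o=observe(); s=snapshot(n)
    if 'pose' in s: T=np.array(s['pose'])
    else:
        T=np.eye(4); q=o['ee_rot']; T[:3,:3]=R.from_quat([q[1],q[2],q[3],q[0]]).as_matrix(); T[:3,3]=o['tcp_pos']
        T=T@np.array(s['T_tool_cam'])
    return s,T
def save(s,f,k=1.5): cv2.imwrite('pics/'+f,cv2.resize(s['image'][:,:,::-1],None,fx=k,fy=k))
def ray(s,T,uv,z):
    p=cv2.undistortPoints(np.array(uv,float).reshape(-1,1,2),np.array(s['mtx']),np.array(s['distortion'])).reshape(-1,2)
    d=np.c_[p,np.ones(len(p))]@T[:3,:3].T
    return T[:3,3]+d*((z-T[2,3])/d[:,2])[:,None]
def cloud(s,T):
    h,w=s['z_map'].shape; u,v=np.meshgrid(np.arange(w),np.arange(h))
    p=cv2.undistortPoints(np.c_[u.ravel(),v.ravel()].astype(float).reshape(-1,1,2),np.array(s['mtx']),np.array(s['distortion'])).reshape(-1,2)
    zz=s['z_map'].ravel()
    P=(np.c_[p,np.ones(len(p))]*zz[:,None])@T[:3,:3].T+T[:3,3]; P[zz==0]=np.nan
    return P.reshape(h,w,3)
E
python3 - <<'E'
from h import *
print(observe())
import workcell; print(dir(workcell))
for n in ('top','side'):
    s,T=cam(n); save(s,n+'0.png'); print(n,T.round(3).tolist(),np.array(s['mtx']).round(1).tolist(),s['z_map'].shape)
E
```

```text
pics
{'time': 0.0, 'joints': array([-1.31731689e+00,  1.81566180e-01,  1.60798618e+00, -9.90428771e-06,
        1.35379587e+00, -2.06294918e-01]), 'qvel': array([ 0.00173349, -0.00080978,  0.00018783,  0.00035876,  0.00038626,
        0.00056574]), 'joint_torque': array([ 1.16133670e-03, -4.44878161e+01, -3.51331401e+01, -2.08940000e-04,
        9.22381558e-03, -2.83332355e-05]), 'tcp_pos': array([ 0.25503026, -0.51474307,  0.23038056]), 'ee_rot': array([-8.77431213e-04,  9.73691491e-01,  2.27868625e-01, -2.55408390e-05]), 'contact_force': array([-0.5667781 ,  0.1996461 ,  0.07463824]), 'torque': array([-0.0279599 ,  0.04872214, -0.06898687]), 'grip_force': 0.0, 'opening': 1.0001918406247452}
['IKError', '__builtins__', '__cached__', '__doc__', '__file__', '__loader__', '__name__', '__package__', '__spec__', 'observe', 'sign_off', 'snapshot', 'tcp_to_grasp']
top [[-0.029, -0.989, 0.148, 0.302], [-1.0, 0.03, 0.005, -0.018], [-0.009, -0.147, -0.989, 1.555], [0.0, 0.0, 0.0, 1.0]] [[487.0, 0.0, 242.7], [0.0, 487.0, 192.2], [0.0, 0.0, 1.0]] (384, 512)
side [[-0.932, -0.283, 0.226, 0.194], [-0.362, 0.713, -0.6, 0.803], [0.009, -0.641, -0.767, 1.077], [0.0, 0.0, 0.0, 1.0]] [[400.1, 0.0, 247.7], [0.0, 400.1, 195.0], [0.0, 0.0, 1.0]] (384, 512)
```

View pics/top0.png

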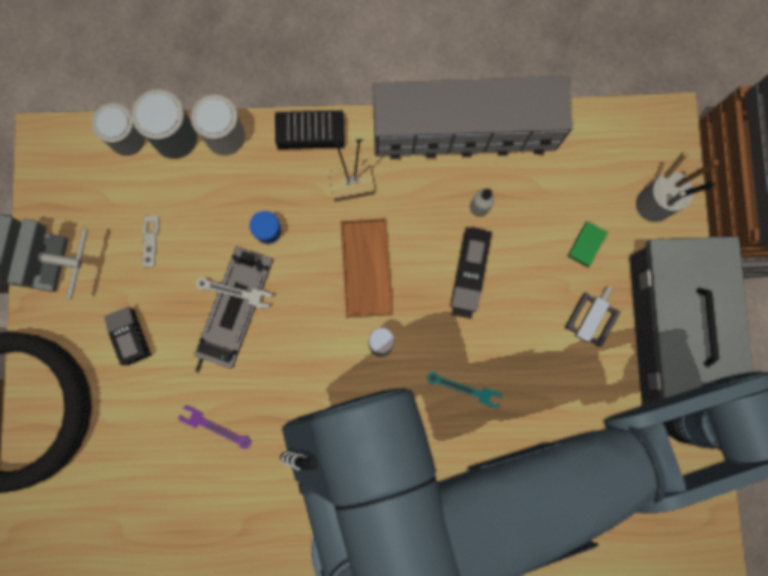

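View pics/side0.png

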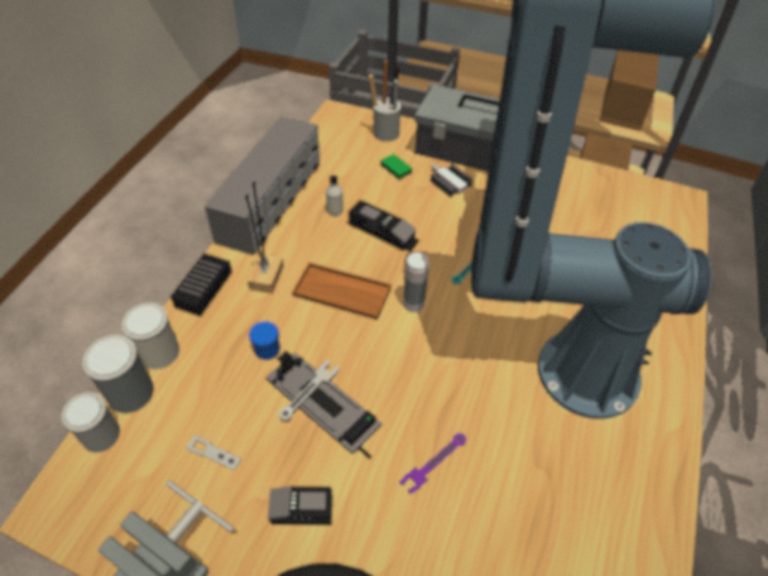

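Top view (1.5x scale): the dock runs from catch (252,258) to lip (215,360), with the wrench across it from ring (203,284) to jaw (270,297). The tray is at (367,268), the pack at (472,270), toe down, and the can at (381,341). The side view agrees.

```bash
cat > m.py <<'E'
from h import *
s,T=cam('top'); P=cloud(s,T); im=s['image']; hsv=cv2.cvtColor(im,cv2.COLOR_RGB2HSV)
def box(u0,u1,v0,v1):
    m=np.zeros(im.shape[:2],bool); m[int(v0/1.5):int(v1/1.5),int(u0/1.5):int(u1/1.5)]=1; return m
def rect(m,name,z):
    m=cv2.morphologyEx(m.astype(np.uint8),cv2.MORPH_OPEN,np.ones((2,2)))
    c=max(cv2.findContours(m,cv2.RETR_EXTERNAL,cv2.CHAIN_APPROX_NONE)[0],key=cv2.contourArea).reshape(-1,2)
    W=ray(s,T,c,z)[:,:2]
    r=cv2.minAreaRect((W*1000).astype(np.float32)); print(name,np.round(r[0],1),np.round(r[1],1),round(r[2],1), 'zmed',np.nanmedian(P[m>0][:,2]).round(4))
    return W
Z=P[:,:,2]
sat=hsv[:,:,1]; val=hsv[:,:,2]; hue=hsv[:,:,0]
rect(box(335,400,212,322)&(hue<11)&(sat>130),'tray',.016)
rect(box(440,500,222,320)&(val<90),'pack',.045)
rect(box(440,500,222,320)&(Z>.02),'packZ',.045)
rect(box(190,280,245,372)&(sat<80),'dockgrey',.024)
rect(box(190,280,270,310)&(sat<80)&(val>125),'wrench',.029)
rect(box(190,280,240,372)&(Z>.01),'dockZ',.02)
for n,b in (('can',box(365,398,322,360)),('tub',box(245,285,205,246)),('lube',box(470,498,185,216)),('stay',box(325,395,130,202))):
    q=P[b&(Z>.02)]; print(n,np.nanmedian(q,0).round(3),np.nanmax(q,0).round(3),np.nanmin(q,0).round(3))
print(tcp_to_grasp, Z[300:303,60:66])
for u,v in ((250,258),(240,300),(225,345),(215,360)): print(u,v,P[int(v/1.5),int(u/1.5)].round(3),im[int(v/1.5),int(u/1.5)])
k=s['image'][150:255,115:190]; k2=s['image'][140:215,295:335]
cv2.imwrite('pics/crop.png',np.hstack([cv2.resize(k[:,:,::-1],None,fx=5,fy=5,interpolation=2),cv2.copyMakeBorder(cv2.resize(k2[:,:,::-1],None,fx=5,fy=5,interpolation=2),0,150,0,0,0)]))
E
python3 m.py
```

```text
Traceback (most recent call last):
  File "m.py", line 13, in <module>
    rect(box(335,400,212,322)&(hue<11)&(sat>130),'tray',.016)
    ~~~~^^^^^^^^^^^^^^^^^^^^^^^^^^^^^^^^^^^^^^^^^^^^^^^^^^^^^
  File "m.py", line 7, in rect
    c=max(cv2.findContours(m,cv2.RETR_EXTERNAL,cv2.CHAIN_APPROX_NONE)[0],key=cv2.contourArea).reshape(-1,2)
      ~~~^^^^^^^^^^^^^^^^^^^^^^^^^^^^^^^^^^^^^^^^^^^^^^^^^^^^^^^^^^^^^^^^^^^^^^^^^^^^^^^^^^^^
ValueError: max() iterable argument is empty
```

```bash
sed -i "s/(hue<11)&(sat>130),'tray'/(val<165)\&(sat>90),'tray'/" m.py; sed -i "s/^rect(box(335/for u,v in ((367,268),(410,268),(235,300)): print(hsv[int(v\/1.5),int(u\/1.5)])\n&/" m.py; python3 m.py
```

```text
[ 12 153 138]
[ 21 110 172]
[30 23 33]
tray [570.2 -19.7] [227.3 108.6] 2.9 zmed 0.0046
pack [ 580.6 -243.2] [ 56.5 132.8] 76.9 zmed 0.0498
packZ [ 559.5 -237.8] [ 58.3 173.5] 77.1 zmed 0.0494
dockgrey [497.7 265.3] [157.2 252.2] 86.9 zmed 0.0163
wrench [515.3 217. ] [60.8 36.1] 74.1 zmed 0.0285
dockZ [496.6 264.3] [156.  255.4] 89.4 zmed 0.0166
can [ 0.407 -0.039  0.149] [ 0.433 -0.015  0.158] [ 0.385 -0.065  0.03 ]
tub [0.661 0.194 0.065] [0.694 0.225 0.074] [0.632 0.164 0.02 ]
lube [ 0.695 -0.258  0.078] [ 0.722 -0.241  0.122] [ 0.68  -0.283  0.022]
stay [0.777 0.001 0.04 ] [0.879 0.067 0.284] [ 0.726 -0.082  0.02 ]
0.0187 [[ 0.00358801  0.00609501 -0.00072055 -0.00296359 -0.00702134  0.00705058]
 [ 0.00147405  0.00531084 -0.00280725 -0.00367242  0.00045809  0.00485283]
 [ 0.00312408 -0.00284799  0.0100187  -0.00155985  0.00051563  0.00617811]]
250 258 [0.595 0.226 0.065] [36 35 34]
240 300 [0.514 0.253 0.02 ] [38 36 35]
225 345 [0.42  0.286 0.015] [111 106 101]
215 360 [0.389 0.307 0.017] [119 113 108]
```

View pics/crop.png

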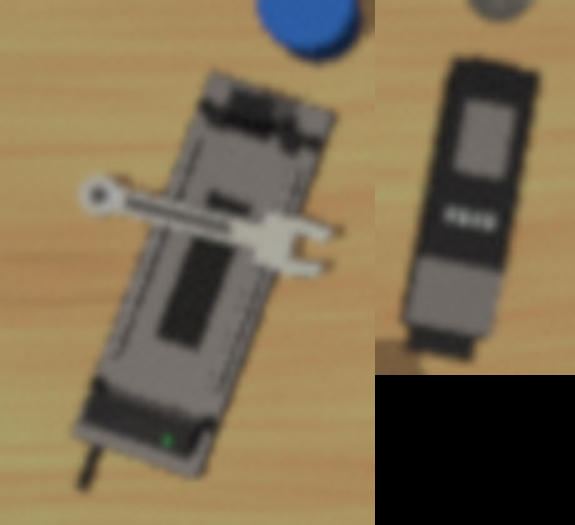

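The crop (5x) shows dock corners at (212,70), (335,115), (205,475) and (75,430). The wrench ring is at (98,195) and its jaw tips average (334,249). The pack tongue is at (440,355).

```bash
python3 - <<'E'
from h import *
s,T=cam('top')
def A(l,o,z): return ray(s,T,(np.array(l)+0.)/5+np.array(o),z)[:,:2]
d=A([(212,70),(335,115),(205,475),(75,430)],(115,150),.014); print('dock',d.round(3).tolist(),d.mean(0))
ax=(d[2]+d[3]-d[0]-d[1]); print('dock yaw',np.degrees(np.arctan2(ax[1],ax[0])),np.linalg.norm(ax)/2)
w=A([(98,195),(334,249)],(115,150),.029); a=w[1]-w[0]; L=np.linalg.norm(a); print('wr',w.round(4).tolist(),L,np.degrees(np.arctan2(a[1],a[0])),'orig',w[0]+a/L*.067)
p=A([(450,57),(540,70)],(295,140),.05); q=A([(490,340),(405,325)],(295,140),.036); t=A([(440,358)],(295,140),.012); h=p.mean(0); f=q.mean(0); a=f-h; L=np.linalg.norm(a)
print('pack heel',h,'toe',f,L,np.degrees(np.arctan2(a[1],a[0])),'mid',h+a/L*.085,'tongue',t)
o=observe(); print(R.from_quat(np.roll(o['ee_rot'],-1)).as_matrix().round(3))
E
```

```text
dock [[0.632, 0.262], [0.6, 0.183], [0.372, 0.267], [0.403, 0.349]] [0.50187437 0.26497545]
dock yaw 159.505378174051 0.2440115251130612
wr [[0.5502, 0.3314], [0.5111, 0.1824]] 0.1540058058086827 -104.70766090515268 orig [0.53320188 0.26656783]
pack heel [ 0.63717854 -0.4887585 ] toe [ 0.47002595 -0.45133594] 0.17129050268849194 167.3805681248446 mid [ 0.55423191 -0.47018819] tongue [[ 0.45660848 -0.4523586 ]]
[[ 0.896  0.444 -0.   ]
 [ 0.444 -0.896  0.001]
 [ 0.    -0.001 -1.   ]]
```

```bash
python3 -m pendant '[{"x":4,"y":-3.85},{"x":4,"y":-3.85},{"x":4,"y":-3.85},{"x":4,"y":-3.85},{"x":4,"y":-3.85},{"x":4,"y":-3.85},{"x":4,"y":-3.85},{"x":4,"y":-3.85},{"x":4,"y":-3.85},{"x":4,"y":-3.85},{"x":4,"y":-3.85},{"x":4,"y":-3.85},{"x":4,"y":-3.85},{"x":4,"y":-3.85},{"x":3.6,"y":-3.8},{"wz":-9.8,"fingers":5},{"wz":-9.8},{"wz":-9.8},{"wz":-9.8},{"wz":-9.8}]'
python3 - <<'E'
from h import *
o=observe(); print(o['time'],o['tcp_pos'],R.from_quat(np.roll(o['ee_rot'],-1)).as_matrix().round(3).tolist())
s,T=cam('wrist'); save(s,'w1.png'); print(T.round(3).tolist())
np.savez('w1.npz',T=T,mtx=s['mtx'],distortion=s['distortion'],image=s['image'],z_map=s['z_map'])
s,T=cam('top')
def A(l,o,z): return ray(s,T,(np.array(l)+0.)/5+np.array(o),z)[:,:2]
p=A([(75,57),(165,70)],(295,140),.05); q=A([(115,340),(30,325)],(295,140),.036); t=A([(65,358)],(295,140),.012); h=p.mean(0); f=q.mean(0); a=f-h; L=np.linalg.norm(a)
print('pack heel',h,'toe',f,L,np.degrees(np.arctan2(a[1],a[0])),'mid',h+a/L*.085,'tongue',t)
E
```

```text
0.25 [ 0.25513139 -0.51504122  0.23085776] [[0.896, 0.444, -0.0], [0.444, -0.896, 0.001], [0.0, -0.001, -1.0]]
[[0.443, -0.859, -0.257, 0.319], [-0.897, -0.424, -0.127, -0.483], [0.0, 0.287, -0.958, 0.373], [0.0, 0.0, 0.0, 1.0]]
pack heel [ 0.64498967 -0.25504858] toe [ 0.47686304 -0.21872793] 0.17200509138425069 167.8096438228762 mid [ 0.56190629 -0.23709995] tongue [[ 0.46346526 -0.21636794]]validation failed for argument at $[0]...
```

View pics/w1.png

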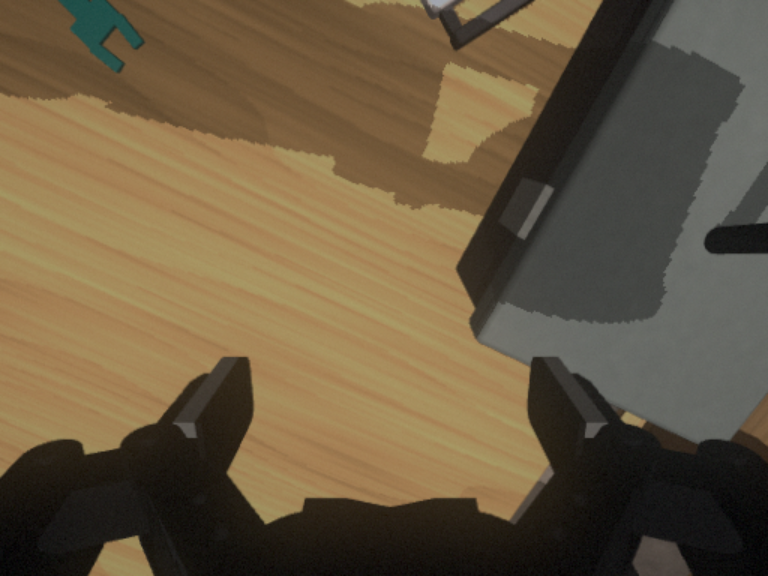

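The wrist view was taken at the start pose because the call was refused. It shows the camera looking ahead of the fingers (toolbox at the right). I'll try full rows with every key.

```bash
python3 -m pendant '[{"x":4,"y":-3.85,"z":0,"wx":0,"wy":0,"wz":0,"fingers":5}]'; python3 -m pendant 2>&1 | head; python3 -m pendant --help 2>&1 | head -20
```

```text
time: 0.48
tcp_pos: [0.2731, -0.4648, 0.2311]
ee_rot: [0.0, 0.974, 0.226, -0.0]
contact_force: [0.8, 0.3, 1.1]
opening: 0.817
grip_force: 0.0
invalid input
invalid input: not JSON, or not a number
```

```bash
python3 -m pendant '[{"x":4,"y":-3.85,"z":0,"wx":0,"wy":0,"wz":0,"fingers":5},{"x":4,"y":-3.85,"z":0,"wx":0,"wy":0,"wz":0,"fingers":5},{"x":4,"y":-3.85,"z":0,"wx":0,"wy":0,"wz":0,"fingers":5},{"x":4,"y":-3.85,"z":0,"wx":0,"wy":0,"wz":0,"fingers":5},{"x":4,"y":-3.85,"z":0,"wx":0,"wy":0,"wz":0,"fingers":5},{"x":4,"y":-3.85,"z":0,"wx":0,"wy":0,"wz":0,"fingers":5},{"x":4,"y":-3.85,"z":0,"wx":0,"wy":0,"wz":0,"fingers":5},{"x":4,"y":-3.85,"z":0,"wx":0,"wy":0,"wz":0,"fingers":5},{"x":4,"y":-3.85,"z":0,"wx":0,"wy":0,"wz":0,"fingers":5},{"x":4,"y":-3.85,"z":0,"wx":0,"wy":0,"wz":0,"fingers":5},{"x":4,"y":-3.85,"z":0,"wx":0,"wy":0,"wz":0,"fingers":5},{"x":4,"y":-3.85,"z":0,"wx":0,"wy":0,"wz":0,"fingers":5},{"x":4,"y":-3.85,"z":0,"wx":0,"wy":0,"wz":0,"fingers":5},{"x":3.6,"y":-3.8,"z":0,"wx":0,"wy":0,"wz":-9.8,"fingers":5},{"x":0,"y":0,"z":0,"wx":0,"wy":0,"wz":-9.8,"fingers":5},{"x":0,"y":0,"z":0,"wx":0,"wy":0,"wz":-9.8,"fingers":5},{"x":0,"y":0,"z":0,"wx":0,"wy":0,"wz":-9.8,"fingers":5},{"x":0,"y":0,"z":0,"wx":0,"wy":0,"wz":-9.8,"fingers":5}]'
python3 - <<'E'
from h import *
o=observe(); print(o['time'],o['tcp_pos'],o['joints'].round(2),R.from_quat(np.roll(o['ee_rot'],-1)).as_matrix().round(3).tolist())
s,T=cam('wrist'); save(s,'w2.png'); print(T.round(3).tolist())
np.savez('w2.npz',T=T,mtx=s['mtx'],distortion=s['distortion'],image=s['image'],z_map=s['z_map'])
E
```

```text
time: 2.72
tcp_pos: [0.5332, 0.2663, 0.2312]
ee_rot: [-0.0, 0.79, 0.613, -0.0]
contact_force: [0.2, 1.1, -0.7]
opening: 0.588
grip_force: 0.0
2.725 [0.53317514 0.26634564 0.23117942] [0.26 0.23 1.55 0.   1.36 0.51] [[0.247, 0.969, -0.0], [0.969, -0.247, -0.0], [-0.0, -0.0, -1.0]]
[[0.969, -0.238, -0.072, 0.55], [-0.249, -0.928, -0.278, 0.337], [-0.001, 0.287, -0.958, 0.373], [0.0, 0.0, 0.0, 1.0]]
```

View pics/w2.png

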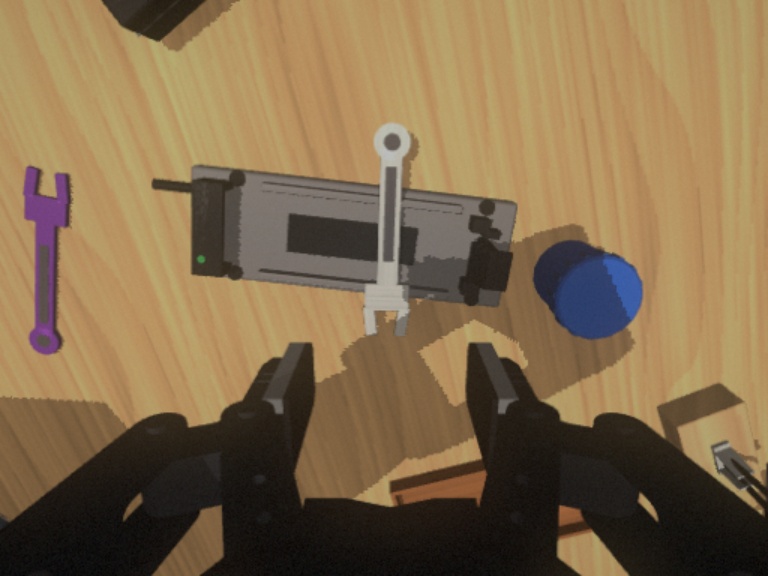

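The wrist view (1.5x) shows the wrench ring at (392,141) and the jaw tips averaging (387,333). The dock rails run (262,183)-(463,207) and (260,270)-(448,291). The hood is at the left and the catch at (488,262).

```bash
python3 - <<'E'
from h import *
s=dict(np.load('w2.npz')); T=s['T']; P=cloud(s,T)
def A(l,z): return ray(s,T,np.array(l,float)/1.5,z)[:,:2]
w=A([(392,141),(387,333)],.029); a=w[1]-w[0]; L=np.linalg.norm(a); print('wr',w.round(4).tolist(),L,np.degrees(np.arctan2(a[1],a[0])),'orig',w[0]+a/L*.067)
r=A([(262,183),(463,207),(260,270),(448,291)],.024); print('rails',r.round(4).tolist())
for i in(0,2): d=r[i]-r[i+1]; print(np.linalg.norm(d),np.degrees(np.arctan2(d[1],d[0])))
print('mid',r.mean(0))
# height layers of dock
Z=P[:,:,2]; m=np.zeros(Z.shape,bool); m[100:215,110:350]=1
for lo,hi in((.028,.045),(.020,.0275),(.045,.08),(.011,.017)):
    k=m&(Z>lo)&(Z<hi); q=P[k]; print(lo,hi,k.sum(),np.nanmin(q,0).round(3),np.nanmax(q,0).round(3))
# hood roof, z .034-.040
k=(m&(Z>.034)&(Z<.041)); k[:, 175:]=0; W=(P[k][:,:2]*1000).astype(np.float32); print('hood',len(W),cv2.minAreaRect(W), np.median(P[k],0))
c=cv2.boxPoints(cv2.minAreaRect(W))
k=(m&(Z>.007)&(Z<.07)); n,l,st,ce=cv2.connectedComponentsWithStats(k.astype(np.uint8)); 
v,u=np.nonzero(k); print('bbox',u.min()*1.5,u.max()*1.5,v.min()*1.5,v.max()*1.5)
E
```

```text
wr [[0.5506, 0.333], [0.5108, 0.1928]] 0.14582707348539012 -105.86390985246219 orig [0.53230802 0.26857655]
rails [[0.4513, 0.3281], [0.5899, 0.2743], [0.4285, 0.2657], [0.5651, 0.2131]]
0.14860645532910022 158.79170958677514
0.14628960497696777 158.94320865600477
mid [0.50869902 0.27032283]
0.028 0.045 3076 [0.382 0.199 0.028] [0.612 0.343 0.045]
0.02 0.0275 1672 [0.402 0.2   0.02 ] [0.612 0.343 0.027]
0.045 0.08 652 [0.582 0.218 0.045] [0.611 0.25  0.063]
0.011 0.017 10126 [0.375 0.187 0.011] [0.631 0.353 0.017]
hood 1366 ((404.5998229980469, 307.2041015625), (70.83404541015625, 23.950536727905273), 69.57342529296875) [0.40518034 0.30883101 0.03622657]
bbox 165.0 516.0 150.0 321.0
```

```bash
python3 -m pendant '[{"x":0.2,"y":-0.15,"z":5,"wx":0,"wy":0,"wz":1.6,"fingers":5},{"x":0,"y":0,"z":5,"wx":0,"wy":0,"wz":0,"fingers":5},{"x":0,"y":0,"z":5,"wx":0,"wy":0,"wz":0,"fingers":5},{"x":0,"y":0,"z":3,"wx":0,"wy":0,"wz":0,"fingers":5},{"x":0,"y":0,"z":2,"wx":0,"wy":0,"wz":0,"fingers":5},{"x":0,"y":0,"z":1.2,"wx":0,"wy":0,"wz":0,"fingers":5},{"x":0,"y":0,"z":0,"wx":0,"wy":0,"wz":0,"fingers":5}]'
python3 -m pendant '[{"x":0,"y":0,"z":0,"wx":0,"wy":0,"wz":0,"fingers":0},{"x":0,"y":0,"z":0,"wx":0,"wy":0,"wz":0,"fingers":0},{"x":0,"y":0,"z":0,"wx":0,"wy":0,"wz":0,"fingers":0},{"x":0,"y":0,"z":0,"wx":0,"wy":0,"wz":0,"fingers":0}]'
```

```text
time: 3.65
tcp_pos: [0.5323, 0.2686, 0.0192]
ee_rot: [-0.0, 0.8, 0.6, -0.0]
contact_force: [-0.5, -0.3, 0.6]
opening: 0.58
grip_force: 0.0
time: 4.15
tcp_pos: [0.5334, 0.2689, 0.0208]
ee_rot: [0.0, 0.8, 0.6, 0.001]
contact_force: [-1.5, -0.3, 6.3]
opening: 0.163
grip_force: 58.8
```

```bash
python3 -m pendant '[{"x":0,"y":0,"z":-2,"wx":0,"wy":0,"wz":0,"fingers":0},{"x":0,"y":0,"z":-5,"wx":0,"wy":0,"wz":0,"fingers":0},{"x":0,"y":0,"z":-5.5,"wx":0,"wy":0,"wz":0,"fingers":0},{"x":0,"y":0,"z":-5.5,"wx":0,"wy":0,"wz":0,"fingers":0},{"x":-4.43,"y":1.94,"z":0,"wx":0,"wy":0,"wz":0,"fingers":0},{"x":-4.43,"y":1.94,"z":0,"wx":0,"wy":0,"wz":0,"fingers":0},{"x":-4.43,"y":1.94,"z":0,"wx":0,"wy":0,"wz":0,"fingers":0},{"x":-4.43,"y":1.94,"z":0,"wx":0,"wy":0,"wz":0,"fingers":0},{"x":-4.43,"y":1.94,"z":0,"wx":0,"wy":0,"wz":0,"fingers":0},{"x":-4.43,"y":1.94,"z":0,"wx":0,"wy":0,"wz":0,"fingers":0},{"x":0,"y":0,"z":0,"wx":0,"wy":0,"wz":10.2,"fingers":0},{"x":0,"y":0,"z":0,"wx":0,"wy":0,"wz":10.2,"fingers":0},{"x":0,"y":0,"z":0,"wx":0,"wy":0,"wz":10.2,"fingers":0},{"x":0,"y":0,"z":0,"wx":0,"wy":0,"wz":10.2,"fingers":0},{"x":0,"y":0,"z":0,"wx":0,"wy":0,"wz":10.2,"fingers":0},{"x":0,"y":0,"z":0,"wx":0,"wy":0,"wz":10.2,"fingers":0},{"x":0,"y":0,"z":0,"wx":0,"wy":0,"wz":10,"fingers":0}]'
python3 - <<'E'
from h import *
o=observe(); print(o['time'],o['tcp_pos'],o['joints'].round(2),o['opening'],R.from_quat(np.roll(o['ee_rot'],-1)).as_matrix().round(3).tolist())
s,T=cam('wrist'); save(s,'w3.png',1.4)
np.savez('w3.npz',T=T,mtx=s['mtx'],distortion=s['distortion'],image=s['image'],z_map=s['z_map'])
E
```

```text
time: 6.28
tcp_pos: [0.5695, -0.0191, 0.2004]
ee_rot: [0.0, 1.0, 0.019, 0.0]
contact_force: [0.2, 0.1, 0.1]
opening: 0.16
grip_force: 58.9
6.275 [ 0.56948866 -0.01911334  0.20042548] [-0.24  0.2   1.65  0.    1.29  1.29] 0.16027565061912308 [[0.999, 0.039, 0.001], [0.039, -0.999, -0.0], [0.001, 0.0, -1.0]]
```

View pics/w3.png

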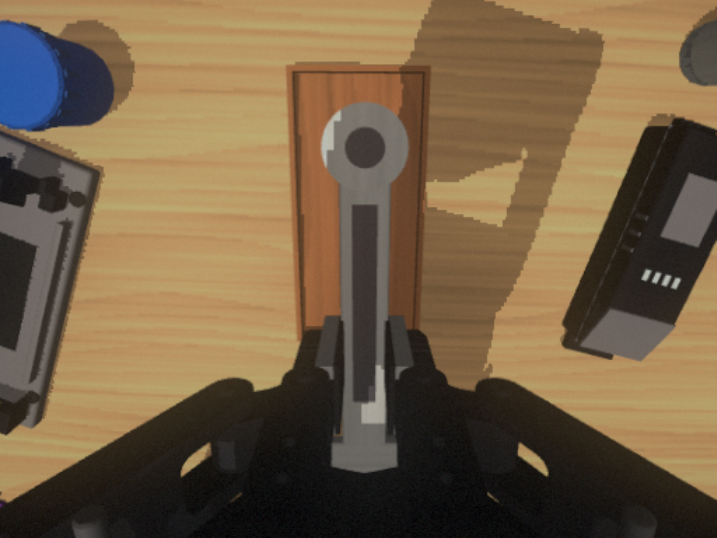

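The wrench is held straight, ring end up at (364,147). The tray's far corners are at (288,66) and (430,66), and its sides run down to about (299,338) and (420,330).

```bash
python3 - <<'E'
from h import *
s=dict(np.load('w3.npz')); T=s['T']; P=cloud(s,T)
c=ray(s,T,np.array([(288,66),(430,66),(299,338),(420,325)])/1.4,.016); print(c.round(4))
r=s['z_map'][int(128/1.4),int(364/1.4)]
for u,v in ((364,120),(392,147),(364,190),(360,440)): print(P[int(v/1.4),int(u/1.4)].round(4))
E
```

```text
[[ 0.6799  0.0369  0.016 ]
 [ 0.6836 -0.0608  0.016 ]
 [ 0.474   0.03    0.016 ]
 [ 0.4892 -0.068   0.016 ]]
[ 0.6434 -0.0164  0.2062]
[ 0.6357 -0.025   0.2083]
[ 0.6229 -0.0172  0.2074]
[ 0.532  -0.0191  0.2079]
```

```bash
python3 -m pendant '[{"x":0.8,"y":-0.3,"z":5,"wx":0,"wy":0,"wz":0,"fingers":0},{"x":0,"y":0,"z":5,"wx":0,"wy":0,"wz":0,"fingers":0},{"x":0,"y":0,"z":4.5,"wx":0,"wy":0,"wz":0,"fingers":0},{"x":0,"y":0,"z":3,"wx":0,"wy":0,"wz":0,"fingers":0},{"x":0,"y":0,"z":1.5,"wx":0,"wy":0,"wz":0,"fingers":0},{"x":0,"y":0,"z":0.5,"wx":0,"wy":0,"wz":0,"fingers":0},{"x":0,"y":0,"z":0,"wx":0,"wy":0,"wz":0,"fingers":0}]'; python3 -m pendant '[{"x":0,"y":0,"z":0,"wx":0,"wy":0,"wz":0,"fingers":3.5},{"x":0,"y":0,"z":0,"wx":0,"wy":0,"wz":0,"fingers":3.5},{"x":0,"y":0,"z":0,"wx":0,"wy":0,"wz":0,"fingers":3.5}]'
```

```text
time: 7.2
tcp_pos: [0.5785, -0.016, 0.0056]
ee_rot: [0.0, 1.0, 0.023, 0.001]
contact_force: [0.9, -1.0, -1.9]
opening: 0.161
grip_force: 58.9
time: 7.58
tcp_pos: [0.5778, -0.0159, 0.0048]
ee_rot: [0.0, 1.0, 0.022, 0.0]
contact_force: [-0.4, 0.5, 0.1]
opening: 0.409
grip_force: 0.0
```

```bash
python3 -m pendant '[{"x":0,"y":0,"z":-2,"wx":0,"wy":0,"wz":0,"fingers":3.5},{"x":0,"y":0,"z":-6,"wx":0,"wy":0,"wz":0,"fingers":6},{"x":0,"y":0,"z":-6,"wx":0,"wy":0,"wz":0,"fingers":8.5},{"x":0,"y":0,"z":-6,"wx":0,"wy":0,"wz":0,"fingers":8.5},{"x":-0.64,"y":5.5,"z":-1,"wx":0,"wy":0,"wz":0,"fingers":8.5},{"x":-0.64,"y":5.5,"z":0,"wx":0,"wy":0,"wz":0,"fingers":8.5},{"x":-0.64,"y":5.5,"z":0,"wx":0,"wy":0,"wz":0,"fingers":8.5},{"x":-0.64,"y":5.5,"z":0,"wx":0,"wy":0,"wz":7.4,"fingers":8.5},{"x":0,"y":0,"z":0,"wx":0,"wy":0,"wz":7.4,"fingers":8.5},{"x":0,"y":0,"z":0,"wx":0,"wy":0,"wz":0,"fingers":8.5}]'
python3 - <<'E'
from h import *
o=observe(); print(o['time'],o['tcp_pos'],o['joints'].round(2),o['opening'],R.from_quat(np.roll(o['ee_rot'],-1)).as_matrix().round(3).tolist())
s,T=cam('wrist'); save(s,'w4.png',1.4)
np.savez('w4.npz',T=T,mtx=s['mtx'],distortion=s['distortion'],image=s['image'],z_map=s['z_map'])
s,T=cam('top'); P=cloud(s,T); Z=P[:,:,2]; m=np.zeros(Z.shape,bool); m[140:215,295:335]=1
k=m&(Z>.043)&(Z<.056); W=(P[k][:,:2]*1000).astype(np.float32); print(k.sum(),cv2.minAreaRect(W),np.median(P[k],0))
save(s,'t4.png')
E
```

```text
time: 8.82
tcp_pos: [0.5615, -0.2374, 0.2155]
ee_rot: [0.0, 0.994, -0.107, 0.0]
contact_force: [1.1, 1.0, -0.6]
opening: 0.997
grip_force: 0.0
8.825 [ 0.56150328 -0.23742859  0.21548899] [-0.59  0.27  1.53  0.    1.34  1.19] 0.9968006196060835 [[0.977, -0.212, 0.001], [-0.212, -0.977, -0.0], [0.001, 0.0, -1.0]]
238 ((613.4302368164062, -245.58865356445312), (55.57750701904297, 145.41909790039062), 79.30331420898438) [ 0.57455268 -0.24217138  0.05031618]
```

View pics/w4.png

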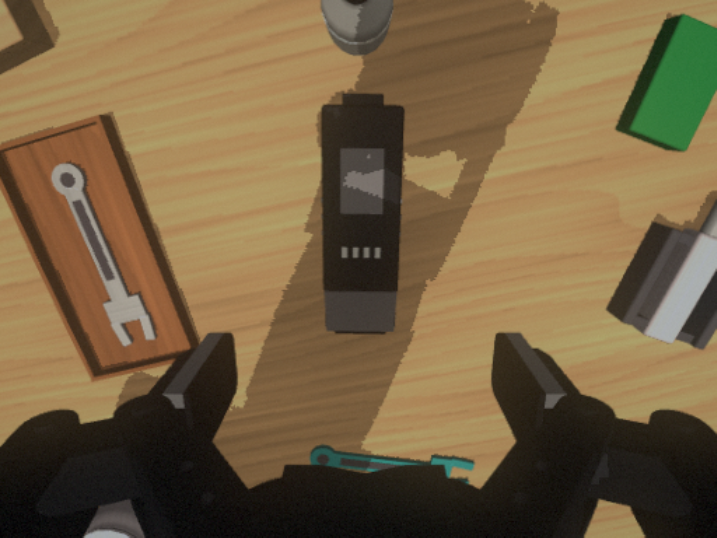

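The wrench lies flat in the tray at (100,255). The pack's top face has heel corners at (322,106) and (405,106), its step at (325,291)-(398,291), and its toe edge at about (327,330)-(394,331).

```bash
python3 - <<'E'
from h import *
s=dict(np.load('w4.npz')); T=s['T']; P=cloud(s,T)
c=ray(s,T,np.array([(322,106),(405,106),(325,291),(398,291)])/1.4,.05)[:,:2]; t=ray(s,T,np.array([(327,330),(394,331)])/1.4,.036)[:,:2]
h=c[:2].mean(0); st=c[2:].mean(0); tt=t.mean(0); a=st-h; print(c.round(4).tolist(),t.round(4).tolist(),np.linalg.norm(a),np.linalg.norm(tt-h)); 
a/=np.linalg.norm(a); b=(tt-h)/np.linalg.norm(tt-h); print(np.degrees(np.arctan2([a[1],b[1]],[a[0],b[0]])),'orig',h+a*.085, st-a*.05)
Z=P[:,:,2]; k=(Z>.043)&(Z<.056); k[:,:215]=0; k[:,305:]=0; k[:60]=0; W=(P[k][:,:2]*1000).astype(np.float32); print(k.sum(),cv2.minAreaRect(W),np.median(P[k],0))
E
```

```text
[[0.6507, -0.2292], [0.639, -0.2829], [0.5234, -0.2002], [0.5117, -0.2532]] [[0.4858, -0.1914], [0.4734, -0.2436]] 0.1306299155909556 0.1697047156314702
[167.00571028 166.85734536] orig [ 0.56202554 -0.23697379] [ 0.56628372 -0.23795642]
8270 ((571.0439453125, -237.67718505859375), (57.115028381347656, 154.3244171142578), 76.33679962158203) [ 0.58067863 -0.23926284  0.0491671 ]
```

```bash
python3 -m pendant '[{"x":0.45,"y":0,"z":5,"wx":0,"wy":0,"wz":0.75,"fingers":8.5},{"x":0,"y":0,"z":5,"wx":0,"wy":0,"wz":0,"fingers":8.5},{"x":0,"y":0,"z":4.5,"wx":0,"wy":0,"wz":0,"fingers":8.5},{"x":0,"y":0,"z":3.5,"wx":0,"wy":0,"wz":0,"fingers":8.5},{"x":0,"y":0,"z":2,"wx":0,"wy":0,"wz":0,"fingers":8.5},{"x":0,"y":0,"z":0,"wx":0,"wy":0,"wz":0,"fingers":8.5}]'; python3 -m pendant '[{"x":0,"y":0,"z":0,"wx":0,"wy":0,"wz":0,"fingers":4},{"x":0,"y":0,"z":0,"wx":0,"wy":0,"wz":0,"fingers":4},{"x":0,"y":0,"z":0,"wx":0,"wy":0,"wz":0,"fingers":4}]'
```

```text
time: 9.68
tcp_pos: [0.5655, -0.2366, 0.0133]
ee_rot: [-0.001, 0.994, -0.112, -0.001]
contact_force: [-0.4, -0.3, 0.3]
opening: 0.997
grip_force: 0.0
time: 10.05
tcp_pos: [0.5677, -0.2381, 0.0166]
ee_rot: [0.0, 0.994, -0.113, 0.002]
contact_force: [0.3, 2.5, 6.0]
opening: 0.647
grip_force: 67.8
```

```bash
python3 -m pendant '[{"x":0,"y":0,"z":-1.5,"wx":0,"wy":0,"wz":0,"fingers":4},{"x":0,"y":0,"z":-4,"wx":0,"wy":0,"wz":0,"fingers":4},{"x":0,"y":0,"z":-5,"wx":0,"wy":0,"wz":0,"fingers":4},{"x":0,"y":0,"z":-5,"wx":0,"wy":0,"wz":0,"fingers":4},{"x":0,"y":0,"z":-4.5,"wx":0,"wy":0,"wz":0,"fingers":4},{"x":-1,"y":-3,"z":0,"wx":0,"wy":0,"wz":0,"fingers":4},{"x":-1.65,"y":-5.3,"z":0,"wx":0,"wy":0,"wz":0,"fingers":4},{"x":-1.65,"y":-5.3,"z":0,"wx":0,"wy":0,"wz":0,"fingers":4},{"x":-1.65,"y":-5.3,"z":0,"wx":0,"wy":0,"wz":0,"fingers":4},{"x":-1.65,"y":-5.3,"z":0,"wx":0,"wy":0,"wz":0,"fingers":4},{"x":-1.65,"y":-5.3,"z":0,"wx":0,"wy":0,"wz":0,"fingers":4},{"x":-1.65,"y":-5.3,"z":0,"wx":0,"wy":0,"wz":0,"fingers":4},{"x":-1.65,"y":-5.3,"z":0,"wx":0,"wy":0,"wz":0,"fingers":4},{"x":-1.65,"y":-5.3,"z":0,"wx":0,"wy":0,"wz":0,"fingers":4},{"x":-1,"y":-2.3,"z":0,"wx":0,"wy":0,"wz":3.9,"fingers":4},{"x":0,"y":0,"z":0,"wx":0,"wy":0,"wz":3.9,"fingers":4},{"x":0,"y":0,"z":0,"wx":0,"wy":0,"wz":0,"fingers":4}]'
cat > v.py <<'E'
from h import *
import sys
o=observe(); print(o['time'],o['tcp_pos'],o['joints'].round(2),o['opening'],R.from_quat(np.roll(o['ee_rot'],-1)).as_matrix().round(3).tolist(),o['contact_force'].round(1),o['torque'].round(2))
for n in sys.argv[2:]:
    s,T=cam(n); np.savez(f'{n}{sys.argv[1]}.npz',T=T,mtx=s['mtx'],distortion=s['distortion'],image=s['image'],z_map=s['z_map'])
E
python3 v.py 5 wrist side top; python3 - <<'E'
from h import *
a=np.load('wrist5.npz')['image']; b=np.load('side5.npz')['image'][150:342,130:320]
b=cv2.resize(b,(380,384)); cv2.imwrite('pics/five.png',cv2.resize(np.hstack([a,b])[:,:,::-1],None,fx=.89,fy=.89,interpolation=3))
E
```

```text
time: 12.18
tcp_pos: [0.5242, 0.2612, 0.2137]
ee_rot: [0.001, 0.984, -0.18, -0.001]
contact_force: [0.2, -1.3, -7.6]
opening: 0.65
grip_force: 67.9
12.175 [0.52422067 0.26124501 0.21370216] [ 0.26  0.22  1.6  -0.    1.33  2.19] 0.649873388866817 [[0.935, -0.354, -0.002], [-0.354, -0.935, -0.001], [-0.001, 0.001, -1.0]] [ 0.2 -1.3 -7.6] [-0.05 -0.   -0.01]
```

View pics/five.png

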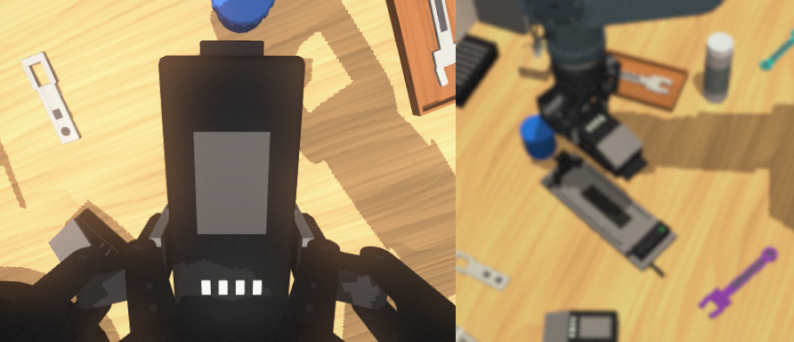

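The pack hangs level in the gripper (heel top corners at (163,57) and (304,57) in the left picture). The dock is now clear, and the wrench can be seen in the tray. Next I measure the pack in the tool frame and refine the dock pose.

```bash
cat > d.py <<'E'
from h import *
def ld(f):
    s=dict(np.load(f)); return s,s['T'],cloud(s,s['T'])
# dock: dark-grey vs wood by saturation, inside a region
c0=np.array([.503,.271]); th=np.radians(159.2); D=np.array([[np.cos(th),np.sin(th)],[-np.sin(th),np.cos(th)]])
for f in ('w2.npz','side5.npz','top5.npz'):
    s,T,P=ld(f); q=(P[...,:2]-c0)@D.T; Z=P[...,2]; sat=cv2.cvtColor(s['image'],cv2.COLOR_RGB2HSV)[...,1]
    m=(abs(q[...,0])<.135)&(abs(q[...,1])<.055)&(Z<.07)
    plate=m&(sat<80)&(Z<.02)
    # edges of plate in y for slices in x
    R_=[]
    for x in np.arange(-.10,.11,.02):
        k=plate&(abs(q[...,0]-x)<.008)
        if k.sum()>15: R_.append((x,*np.percentile(q[...,1][k],[1,99]),k.sum()))
    R_=np.array(R_); pf=np.polyfit(R_[:,0],(R_[:,1]+R_[:,2])/2,1)
    print(f,'yaw corr deg',np.degrees(pf[0]).round(2),'y mid mm',(pf[1]*1e3).round(2),'width',((R_[:,2]-R_[:,1])*1e3).round(1))
    k=plate&(abs(q[...,1])<.035); print('  x ends',(np.percentile(q[...,0][k],[.5,99.5])*1e3).round(1))
    k=m&(Z>.033)&(Z<.041)&(q[...,0]>.08); print('  hood x',(np.percentile(q[...,0][k],[2,98])*1e3).round(1),'y',(np.percentile(q[...,1][k],[2,98])*1e3).round(1),k.sum())
    k=m&(Z>.05)&(q[...,0]<-.08); print('  catch y',(np.percentile(q[...,1][k],[2,50,98])*1e3).round(1),'x',(np.percentile(q[...,0][k],[2,98])*1e3).round(1),k.sum())
s,T,P=ld('wrist5.npz'); o=observe(); Rt=R.from_quat(np.roll(o['ee_rot'],-1)).as_matrix(); Pt=(P-o['tcp_pos'])@Rt
b=Pt[int(75/.89):int(230/.89),int(180/.89):int(290/.89)].reshape(-1,3); b=b[np.isfinite(b[:,0])]
n=np.linalg.lstsq(np.c_[b[:,:2],np.ones(len(b))],b[:,2],rcond=None)[0]; print('top plane in tool',n.round(4),'pitch deg',np.degrees(n[:2]).round(2))
zt=-n[2]+0
k=np.isfinite(Pt[...,0])&(abs(Pt[...,2]-(Pt[...,:2]@n[:2]+n[2]))<.004)&(abs(Pt[...,1])<.04)&(Pt[...,0]>0)
W=(Pt[k][:,:2]*1000).astype(np.float32); print('x max',np.percentile(W[:,0],[98,99.5]),'y',np.percentile(W[W[:,0]>50][:,1],[1,99]))
E
python3 d.py
```

```text
w2.npz yaw corr deg 0.2 y mid mm 0.06 width [84.1 83.6 83.9 73.  73.2 83.8 83.4 83.7 83.8 83.5 83.5]
  x ends [-120.9  104.4]
  hood x [ 93.4 116.1] y [-32.9  34.6] 1390
  catch y [-11.9   1.2  15. ] x [-111.4  -92.3] 575
side5.npz yaw corr deg -4.23 y mid mm -5.14 width [70.5 76.4 73.9 72.8 74.6 74.4 73.5 74.5 73.5 81.8  8.7]
  x ends [-118.7  126.5]
  hood x [ 93.6 116.3] y [-32.9  35.7] 177
  catch y [-11.    1.4  15.4] x [-113.2  -92.3] 73
top5.npz yaw corr deg 3.79 y mid mm 26.63 width [30.5 54.8 50.3 37.3 54.3 43.8 31.1 17.8]
  x ends [-123.   35.]Traceback (most recent call last):
  File "d.py", line 18, in <module>
    k=m&(Z>.033)&(Z<.041)&(q[...,0]>.08); print('  hood x',(np.percentile(q[...,0][k],[2,98])*1e3).round(1),'y',(np.percentile(q[...,1][k],[2,98])*1e3).round(1),k.sum())
                                                            ~~~~~~~~~~~~~^^^^^^^^^^^^^^^^^^^^
    return _quantile_unchecked(
        a, q, axis, out, overwrite_input, method, keepdims, weights)
    return _ureduce(a,
                    func=_quantile_ureduce_func,
    ...<5 lines>...
                    overwrite_input=overwrite_input,
                    method=method)
    r = func(a, **kwargs)
    result = _quantile(arr,
                       quantiles=q,
    ...<2 lines>...
                       out=out,
                       weights=wgt)
    slices_having_nans = np.isnan(arr[-1, ...])
                                  ~~~^^^^^^^^^
IndexError: index -1 is out of bounds for axis 0 with size 0
```

```bash
sed -i "s/('w2.npz','side5.npz','top5.npz')/()/; s/^s,T,P=ld('wrist5.npz'); o=observe()/s,T,P=ld('wrist5.npz'); o=observe(); print(o['tcp_pos'])/" d.py; python3 d.py
```

```text
[0.52508983 0.26065548 0.21410629]
top plane in tool [ 0.0159 -0.0001 -0.0329] pitch deg [ 0.91 -0.  ]
x max [78.38301086 79.41683662] y [-26.56189642  27.02854042]
```

```bash
cat > wp.py <<'E'
from h import *
import sys
th=np.radians(159.4); X=np.array([np.cos(th),np.sin(th),0]); Z=np.array([0,0,1.]); Y=np.cross(Z,X); C=np.array([.5021,.2707,0])
GX,GZ=-5.,17.   # TCP in pack frame, mm
def pose(phi,xt,zt):
    f=np.radians(phi); px=np.cos(f)*X-np.sin(f)*Z; pz=np.sin(f)*X+np.cos(f)*Z
    M=np.c_[-px,Y,-pz]; tip=C+X*xt/1e3+Z*zt/1e3
    return M, tip+px*(GX-101)/1e3+pz*(GZ-8)/1e3
def cur():
    o=observe(); return R.from_quat(np.roll(o['ee_rot'],-1)).as_matrix(),o['tcp_pos']
if __name__=='__main__':
    M,p=cur()
    q=p+M@np.array([-(101-GX),0,GZ-8])/1e3-C; print('now tip dock x,y,z',(np.array([q@X,q@Y,q@Z])*1e3).round(1),'phi',np.degrees(np.arcsin(M[2,0])).round(1))
    for a in sys.argv[1:]:
        M2,p2=pose(*map(float,a.split(',')))
        print(a,'shift cm',(M.T@(p2-p)*100).round(2),'rot deg',np.degrees(R.from_matrix(M.T@M2).as_rotvec()).round(2)); M,p=M2,p2
E
python3 wp.py 0,80,120 18,80,80 18,82,22 18,92,22 18,100,22 12,100,22 9,100,22 6,100,22 3,100,22 0,100,22
```

```text
now tip dock x,y,z [ 81.    1.  205.2] phi -0.0
0,80,120 shift cm [ 0.1  -0.14  8.51] rot deg [ 0.03  0.03 -0.18]
18,80,80 shift cm [-0.8   0.    0.77] rot deg [-0. 18.  0.]
18,82,22 shift cm [-1.98  0.    5.45] rot deg [0. 0. 0.]
18,92,22 shift cm [-0.95 -0.   -0.31] rot deg [0. 0. 0.]
18,100,22 shift cm [-0.76  0.   -0.25] rot deg [0. 0. 0.]
12,100,22 shift cm [ 0.04 -0.    1.11] rot deg [ 0. -6.  0.]
9,100,22 shift cm [ 0.03 -0.    0.56] rot deg [-0. -3. -0.]
6,100,22 shift cm [ 0.03 -0.    0.56] rot deg [-0. -3. -0.]
3,100,22 shift cm [0.03 0.   0.56] rot deg [-0. -3.  0.]
0,100,22 shift cm [ 0.03 -0.    0.56] rot deg [-0. -3.  0.]
```

```bash
python3 -m pendant '[{"x":0.1,"y":-0.14,"z":3,"wx":0,"wy":0,"wz":-0.2,"fingers":4},{"x":0,"y":0,"z":4,"wx":0,"wy":0,"wz":0,"fingers":4},{"x":0,"y":0,"z":1.5,"wx":0,"wy":0,"wz":0,"fingers":4},{"x":-0.2,"y":0,"z":0.2,"wx":0,"wy":4.5,"wz":0,"fingers":4},{"x":-0.2,"y":0,"z":0.2,"wx":0,"wy":4.5,"wz":0,"fingers":4},{"x":-0.2,"y":0,"z":0.2,"wx":0,"wy":4.5,"wz":0,"fingers":4},{"x":-0.2,"y":0,"z":0.2,"wx":0,"wy":4.5,"wz":0,"fingers":4},{"x":-0.7,"y":0,"z":1.9,"wx":0,"wy":0,"wz":0,"fingers":4},{"x":0,"y":0,"z":0,"wx":0,"wy":0,"wz":0,"fingers":4}]'
python3 wp.py 18,82,22; python3 v.py 6 side wrist; python3 - <<'E'
from h import *
a=np.load('wrist6.npz')['image']; b=np.load('side6.npz')['image'][180:320,150:290]
b=cv2.resize(b,(384,384),interpolation=2); cv2.imwrite('pics/six.png',cv2.resize(np.hstack([a,b])[:,:,::-1],None,fx=.88,fy=.88,interpolation=3))
E
```

```text
time: 13.45
tcp_pos: [0.5181, 0.2644, 0.0992]
ee_rot: [0.029, 0.972, -0.177, 0.152]
contact_force: [-0.7, -1.0, -8.2]
opening: 0.644
grip_force: 67.9
now tip dock x,y,z [80.9  0.3 58.2] phi 17.8
18,82,22 shift cm [-1.21 -0.03  3.38] rot deg [0.13 0.17 0.01]
13.45 [0.51812013 0.26442694 0.09924397] [ 0.38  0.25  1.85 -0.29  0.83  2.49] 0.6436064581152442 [[0.891, -0.352, 0.286], [-0.335, -0.936, -0.11], [0.306, 0.002, -0.952]] [-0.7 -1.  -8.2] [ 0.2   0.57 -0.02]
```

View pics/six.png

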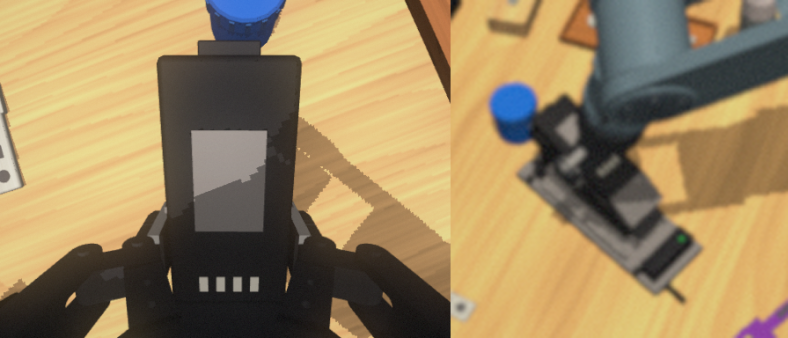

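The pack is unslipped in the gripper, with its heel up and its toe just short of the hood. The alignment looks right from the side, so I lower it and slide the tongue in.

```bash
python3 -m pendant '[{"x":-0.6,"y":-0.03,"z":1.7,"wx":0,"wy":0.2,"wz":0,"fingers":4},{"x":-0.4,"y":0,"z":1.1,"wx":0,"wy":0,"wz":0,"fingers":4},{"x":-0.21,"y":0,"z":0.55,"wx":0,"wy":0,"wz":0,"fingers":4},{"x":0,"y":0,"z":0,"wx":0,"wy":0,"wz":0,"fingers":4}]'
python3 wp.py 18,92,22 18,100,22
```

```text
time: 14.05
tcp_pos: [0.5185, 0.2655, 0.0644]
ee_rot: [0.028, 0.972, -0.177, 0.155]
contact_force: [-0.2, 0.6, -8.0]
opening: 0.647
grip_force: 68.0
now tip dock x,y,z [80.7 -0.9 22.8] phi 18.2
18,92,22 shift cm [-1.1   0.09 -0.25] rot deg [ 0.03 -0.17 -0.  ]
18,100,22 shift cm [-0.76  0.   -0.25] rot deg [0. 0. 0.]
```

```bash
python3 -m pendant '[{"x":-0.5,"y":0.04,"z":-0.15,"wx":0,"wy":0,"wz":0,"fingers":4},{"x":-0.5,"y":0,"z":-0.13,"wx":0,"wy":0,"wz":0,"fingers":4},{"x":-0.45,"y":0,"z":-0.15,"wx":0,"wy":0,"wz":0,"fingers":4},{"x":-0.35,"y":0,"z":-0.1,"wx":0,"wy":0,"wz":0,"fingers":4},{"x":0,"y":0,"z":0,"wx":0,"wy":0,"wz":0,"fingers":4}]'
python3 wp.py 18,100,22 15,100,22 12,100,22
```

```text
time: 14.68
tcp_pos: [0.5005, 0.272, 0.064]
ee_rot: [0.028, 0.972, -0.176, 0.156]
contact_force: [-0.3, -0.5, -8.3]
opening: 0.646
grip_force: 68.1
now tip dock x,y,z [99.9 -0.7 22.4] phi 18.2
18,100,22 shift cm [-0.02  0.07  0.07] rot deg [-0.   -0.19  0.02]
15,100,22 shift cm [0.03 0.   0.56] rot deg [ 0. -3.  0.]
12,100,22 shift cm [ 0.03 -0.    0.56] rot deg [ 0. -3.  0.]
```

```bash
python3 -m pendant '[{"x":0.03,"y":0.05,"z":0.6,"wx":0,"wy":-3.2,"wz":0,"fingers":4},{"x":0.03,"y":0,"z":0.56,"wx":0,"wy":-3,"wz":0,"fingers":4},{"x":0.03,"y":0,"z":0.56,"wx":0,"wy":-3,"wz":0,"fingers":4},{"x":0,"y":0,"z":0,"wx":0,"wy":0,"wz":0,"fingers":4}]'
python3 wp.py 9,100,22 6,100,22;python3 v.py 7 side wrist; python3 - <<'E'
from h import *
a=np.load('wrist7.npz')['image']; b=np.load('side7.npz')['image'][180:320,150:290]
b=cv2.resize(b,(384,384),interpolation=2); cv2.imwrite('pics/seven.png',cv2.resize(np.hstack([a,b])[:,:,::-1],None,fx=.88,fy=.88,interpolation=3))
E
```

```text
time: 15.18
tcp_pos: [0.5064, 0.269, 0.0475]
ee_rot: [0.014, 0.981, -0.179, 0.077]
contact_force: [0.5, 1.5, -9.1]
opening: 0.646
grip_force: 68.1
now tip dock x,y,z [98.6 -0.1 22. ] phi 9.0
9,100,22 shift cm [-0.13 -0.01 -0.02] rot deg [ 0.02 -0.02 -0.07]
6,100,22 shift cm [ 0.03 -0.    0.56] rot deg [-0. -3. -0.]
15.175 [0.50642124 0.26900679 0.04748547] [ 0.34  0.36  1.82 -0.13  0.85  2.35] 0.6461080945812759 [[0.924, -0.353, 0.147], [-0.349, -0.936, -0.055], [0.157, 0.0, -0.988]] [ 0.5  1.5 -9.1] [ 0.13  0.27 -0.04]
```

View pics/seven.png

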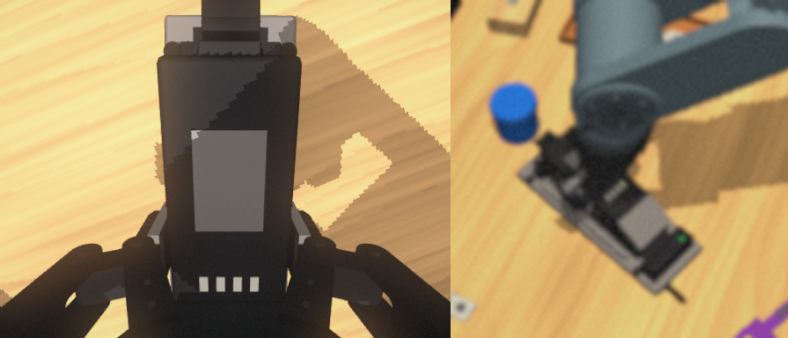

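The pack's heel is centred on the catch (230,45), still with no contact load. I continue swinging down.

```bash
python3 -m pendant '[{"x":-0.15,"y":0,"z":0.3,"wx":0,"wy":-1.5,"wz":0,"fingers":4},{"x":0.02,"y":0,"z":0.28,"wx":0,"wy":-1.5,"wz":0,"fingers":4},{"x":0.02,"y":0,"z":0.28,"wx":0,"wy":-1.5,"wz":0,"fingers":4},{"x":0,"y":0,"z":0,"wx":0,"wy":0,"wz":0,"fingers":4}]'
python3 wp.py 3,100,22 1.5,100,22
```

```text
time: 15.78
tcp_pos: [0.5056, 0.2702, 0.0395]
ee_rot: [0.006, 0.983, -0.179, 0.038]
contact_force: [-6.6, 3.5, -0.9]
opening: 0.645
grip_force: 69.3
now tip dock x,y,z [101.5  -0.8  22.4] phi 4.4
3,100,22 shift cm [0.17 0.07 0.31] rot deg [-0.04 -1.39 -0.01]
1.5,100,22 shift cm [ 0.02 -0.    0.28] rot deg [-0.  -1.5  0. ]
```

```bash
python3 -m pendant '[{"x":0.05,"y":0.03,"z":0.3,"wx":0,"wy":-1.5,"wz":0,"fingers":4},{"x":0.05,"y":0,"z":0.28,"wx":0,"wy":-1.5,"wz":0,"fingers":4},{"x":0.02,"y":0,"z":0.28,"wx":0,"wy":-1.5,"wz":0,"fingers":4},{"x":0,"y":0,"z":0,"wx":0,"wy":0,"wz":0,"fingers":4}]'
python3 wp.py 0,100,22; python3 v.py 8 wrist
```

```text
time: 16.27
tcp_pos: [0.5078, 0.2688, 0.0308]
ee_rot: [-0.0, 0.984, -0.179, -0.0]
contact_force: [-3.1, 2.0, -2.2]
opening: 0.647
grip_force: 68.9
now tip dock x,y,z [100.   -0.3  21.8] phi -0.0
0,100,22 shift cm [ 0.    0.02 -0.02] rot deg [-0.04  0.01 -0.03]
16.275 [0.50778936 0.26879973 0.03079619] [0.28 0.44 1.73 0.   0.97 2.21] 0.6470398176175485 [[0.936, -0.352, 0.0], [-0.352, -0.936, 0.001], [-0.0, -0.001, -1.0]] [-3.1  2.  -2.2] [ 0.52  1.02 -0.06]
```

```bash
cat > e.py <<'E'
from h import *
import sys
from wp import X,Y,Z as UZ,C
s=dict(np.load(sys.argv[1])); T=s['T']; P=cloud(s,T)
q=np.stack([(P-C)@X,(P-C)@Y,P[...,2]],-1)*1e3
m=np.isfinite(q[...,0])&(abs(q[...,1])<24)
k=m&(q[...,2]>48)&(q[...,2]<90)&(q[...,0]>-78)&(q[...,0]<-20); b=q[k]; n=np.polyfit(b[:,0],b[:,2],1); print('pack top: z at x0',n[1].round(1),'slope deg',np.degrees(n[0]).round(2),'z at -85',np.polyval(n,-85).round(1),k.sum())
k=m&(abs(q[...,1])<12)&(q[...,0]<-86)&(q[...,0]>-135)&(q[...,2]>25)
for lo in range(-120,-84,3):
    kk=k&(q[...,0]>=lo)&(q[...,0]<lo+3)
    if kk.sum(): print(lo,kk.sum(),np.percentile(q[...,2][kk],[5,50,95]).round(1))
E
python3 e.py wrist8.npz
```

```text
pack top: z at x0 64.3 slope deg 0.64 z at -85 63.4 21107
-108 204 [60. 61. 62.]
-105 769 [59.9 61.1 62.2]
-102 750 [60.1 61.2 62.2]
-99 883 [57.2 60.4 62. ]
-96 869 [49.6 53.5 57.3]
-93 704 [41.4 45.3 49. ]
-90 243 [37.5 39.4 41.6]
-87 149 [60.  61.3 62.5]
```

The pack top sits at 64 mm (home) and level, and the catch is back at rest (ramp from x -88, z 37 up to z 61), so it has snapped. I release and retreat.

```bash
python3 -m pendant '[{"x":0,"y":0,"z":0,"wx":0,"wy":0,"wz":0,"fingers":6.2},{"x":0,"y":0,"z":0,"wx":0,"wy":0,"wz":0,"fingers":7.5},{"x":0,"y":0,"z":0,"wx":0,"wy":0,"wz":0,"fingers":8.2},{"x":0,"y":0,"z":0,"wx":0,"wy":0,"wz":0,"fingers":8.2},{"x":0,"y":0,"z":-1.5,"wx":0,"wy":0,"wz":0,"fingers":8.2},{"x":0,"y":0,"z":-4,"wx":0,"wy":0,"wz":0,"fingers":8.2},{"x":0,"y":0,"z":-5,"wx":0,"wy":0,"wz":0,"fingers":8.2},{"x":0,"y":0,"z":-5,"wx":0,"wy":0,"wz":0,"fingers":8.2},{"x":0,"y":0,"z":-4,"wx":0,"wy":0,"wz":0,"fingers":8.2},{"x":0,"y":0,"z":0,"wx":0,"wy":0,"wz":0,"fingers":8.2}]'
python3 v.py 9 wrist side; python3 e.py wrist9.npz; python3 - <<'E'
from h import *
a=np.load('wrist9.npz')['image']; b=np.load('side9.npz')['image'][140:320,150:330]
b=cv2.resize(b,(384,384),interpolation=2); cv2.imwrite('pics/nine.png',cv2.resize(np.hstack([a,b])[:,:,::-1],None,fx=.88,fy=.88,interpolation=3))
E
```

```text
time: 17.58
tcp_pos: [0.5097, 0.2694, 0.2311]
ee_rot: [-0.002, 0.984, -0.179, 0.004]
contact_force: [0.1, 0.1, -0.8]
opening: 0.959
grip_force: 0.0
17.575 [0.50965976 0.26941838 0.23113615] [ 0.28  0.18  1.61 -0.    1.34  2.21] 0.9587993505106233 [[0.936, -0.352, 0.009], [-0.352, -0.936, 0.003], [0.008, -0.006, -1.0]] [ 0.1  0.1 -0.8] [-0.03  0.04 -0.03]
pack top: z at x0 64.1 slope deg 0.78 z at -85 63.0 2972
-114 59 [59.8 61.  62. ]
-111 97 [59.9 61.1 62.1]
-108 78 [60.2 61.3 62.3]
-105 104 [59.8 61.3 62.6]
-102 78 [60.2 61.3 62.3]
-99 96 [58.4 60.9 62.2]
-96 82 [49.1 52.6 60. ]
-93 95 [40.6 44.4 48.2]
-90 47 [32.3 36.8 39.6]
-87 25 [60.  61.3 62.1]
```

View pics/nine.png

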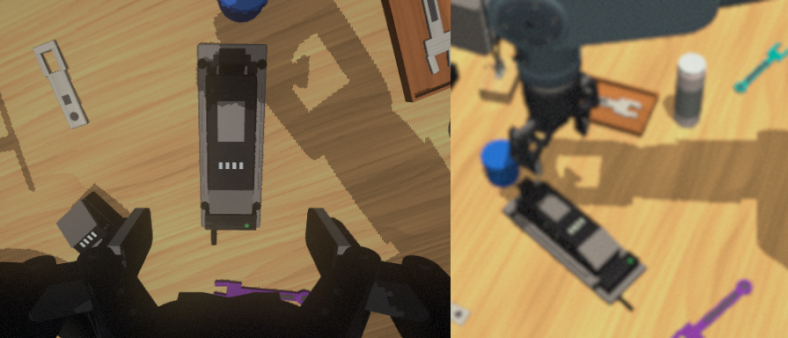

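The picture shows the pack seated between the rails with its toe under the hood and the catch upright over its heel (232,60). The wrench is still in the tray, and the gripper is clear.

```bash
python3 -c "from workcell import *; print(sign_off())"
```

```text
the job is handed in; nothing more can be done
None
```

The wrench lies flat in the wooden tray. The long pack is home on the dock, toe hooked under the lip and heel catch snapped over it. The job was handed in at about 18 s, with the gripper clear.

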